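Square up the swing fence with a try square

ROBOT

A 6-joint arm with a two-finger parallel gripper is mounted at the origin on the work surface; the furniture and walls round the work are solid. World frame = base frame: x ahead of the robot, y to its left, z up, the work surface at z = 0. Lengths are in mm, angles in rad, forces in N, time in s.
With the tool pointing down it reaches from about 275 to 750 mm from the base axis. Payload 10.2 kg.
Tool frame: the origin (TCP) lies at the very end of the fingers, on their centre line; the grasp point (between the pads) lies 19 mm behind it; z points along the fingers, y is the line along which they close (so a half turn about z gives the same grasp; the last joint's range is limited). The gripper opens to 85 mm and grips with 20 to 120 N. Pads are 22 mm wide; open, the fingers measure 114 mm over their backs; the gripper's body (76 mm by 85 mm) begins 54 mm behind the grasp point. The pads swing forward as they close: fully open they stand 13 mm farther back than shut.
Start: joints at [0.98, 0.313, 1.498, -0, 1.331, -0.223], TCP at [188.784, 489.89, 231.294] pointing down, gripper open.
Joint ranges: [-2.94, 2.94], [-0.97, 2.17], [0.19, 2.56], [-1.23, 4.37], [0.02, 3.11], [-2.88, 2.88]. Speed limits (rad/s): [2.39, 2.39, 3.01, 3.14, 3.14, 3.14].

INTERFACE

Orientations are given as a unit quaternion [w, x, y, z].
In Python, from rig import telemetry, optics, ctrl gives the robot as it stands.
- The arm moves only by the tool servo_tool, never from a script. Its argument "deltas" is a list of rows, each a list of 3 entries, a list of its own where there are three numbers: the shift along the tool's x, y, z in units of 20 cm (1.0 is 20 cm), then the turn, a rotation vector about the tool's x, y, z in units of 90 degrees (1.0 is 90 degrees), then the opening, from 0 (shut) to 1 (fully open). A call has 1 to 8 rows; each row shifts and turns the commanded pose from where the row before left it, along the tool's axes as they then stand; what a row does not reach is not made up. A row lasts 1/10 s, in which the tool goes at most 50 mm and 8.59 degrees, less where a joint would pass 70% of its speed; a pose out of reach is approached as far as the arm can. A call with a number of a shift or a turn outside -1 to 1 is refused whole. A call with a gripper value outside its range is refused whole. The fingers move at their own pace and stop on an object; "squeeze" is the grip in N (left out, the last holds). Time passes only in rows, so rows that do not move let the fingers close. It gives the time, the measured TCP pose, the force, the opening and the grip force at its end, in the units of the state.
- telemetry.sense(): the state, without advancing time (a new reading comes with each control period).
- optics.capture(name): name is "scene" or "top" or "wrist"; returns the picture (420x560x3 uint8, blue, green, red); there is no depth.
- optics.camera_model(name): a dict with "vfov" (degrees; the focal length in pixels is half the picture's height over the tangent of half this angle, whatever the lens; pixels are square), "cx", "cy" (the principal point, pixels), "R" (3x3) and "t" (3): a world point X has camera coordinates R X + t; the wrist camera has in their place "mount" (4x4, takes a point from camera to tool coordinates, whose origin is the TCP and whose axes are the flange's). Camera axes: x right, y down, z forward; pixel columns grow to the right and rows downward; lengths in mm; the calibration is good to about 2 mm. A picture is of the moment at which its call begins: read the wrist's pose just before it. camera_model takes no time and is no camera call.
- ctrl.finish_job(): hands the job in; it is judged then, once.
The state is a dict: "time_s": time; "joints": joint angles; "dq": joint speeds; "tau": joint torques, N m; "eef_pos": TCP position; "ee_rot": TCP orientation; "force": force on the tool from outside, world axes, zero at the start; "wrist_torque": the same for the moment, N m; "grip_width": opening from 0.0 (shut) to 1.0 (fully open); "grip_force": force on a finger pad.
Only numpy, scipy, OpenCV 4.12 (cv2) and the standard library are available. Lean on these libraries where they do the work, as an engineer would, in place of code of your own. Each camera call takes 0.05 s, during which the arm holds its last target. There are 200 camera calls.

TASK

Set the jig's swing fence square for clamping: twist the catch knob anticlockwise to its stop and let it go, so that it springs back and the parked fence swings in over the plate. Then take the try square, lay it flat on the jig's base plate with its outside corner in the corner between the two fixed stop blocks and the fence, and press it home until the back of the stock bears on both stops and the outer edge of the blade bears along the fence. Finish while still gripping the square and holding it pressed there, because the fence is sprung and a mate will now tighten its screw; leave the other tools and scraps where they lie.

Things in the scene. Friction and masses are not known exactly. Their poses are not given: they have to be found in the camera images.
- jig_corner (a point): Corner of the jig, on the top face (8 mm above the bench) of its fixed steel base plate, 215 x 240 x 8 mm, edges at local x -185/+30, y -125/+115 mm. x points away from the robot (within 9 degrees), z up. Stop faces: plane x = 0, looking to -x. Square fence: plane y = 0. The seated square has its outside corner here, stock along -y, blade along -x.
- fence (a joint): Angle of the sprung swing fence. 0 = parked, 30 degrees outward (to +y), held by the catch; 0.524 = square to the stops; 0.628 = its limit, leaning 6 degrees inward (tip 18 mm to -y of the square line), where its spring takes it once released. The spring pushes inward with about 2 N at the tip; pressed outward, the fence yields.
- stops: The two fixed steel stop blocks on the plate; origin and axes as jig_corner. They lie at x 0 to 24, y -10 to -22 and y -90 to -118 mm, and stand 14 mm (18 with screw heads) above the plate; between them is a free gap 68 mm wide, open at the back, for a finger behind the stock.
- catch (a joint): Turn of the catch knob about its vertical axis, anticlockwise seen from above positive: 0 at rest, 1.05 at its stop. A spring turns it back when let go (0.2 N m at the stop). Beyond about 0.6 its half-moon cam frees the fence's end; the fence takes about 1 s to swing in, the cam then returns behind it.
- catch_grip (a point): Middle of the black bar grip of the catch knob, on its axis, 48 mm above the bench. Bar 40 x 13 mm, 35 to 61 mm above the bench, on a 38 mm round skirt whose top is at 36 mm; the fence passes below. The frame turns with the knob; at rest its axes are parallel to jig_corner's. The bar lies 30 degrees clockwise (from above) of this x axis.
- square_stock (a point): Middle of the stock of the steel try square (0.22 kg) lying on a 2 mm rubber mat right of the jig, 7.5 mm above its underside; grip across its 18 mm. Stock 18 (x) x 104 (y) x 15 (z) mm; blade 20 wide, 2 thick, level with the underside, 130 mm along +x from the stock's -y end. Back of stock 9 mm to -x, blade's outer edge 52 mm to -y. +x starts roughly towards the robot.
- square_heel (a point): Outside corner of the try square on its underside, 9 mm to -x and 52 mm to -y of square_stock, axes as square_stock.
- try_square: The try square, axes as square_stock; origin in the middle of its 149 x 105 mm outline, on its underside.
- pliers: Red-handled pliers on the bench between robot and jig, 194 mm long; to be left alone.
- offcut: Thin curled sheet offcut, 42 x 110 x 13 mm, between robot and jig; to be left alone.
- blank: Beaten sheet blank, 74 x 117 x 19 mm, left of the jig; to be left alone.
- fence_pivot (a point): The fence, an aluminium angle bar standing 16 mm above the plate, 172 mm long from its pivot. Origin on the pivot axis at plate height, at local x +12, y 0 mm of jig_corner; the bar runs along its own -x, its inner face is its plane y = 0, looking to -y.

How it is judged:
By the outcome, as a careful person would: the job done as asked, in the order asked, and still so for the second after the job is handed in, while the arm keeps its last pose, push and grip.
It also fails if it takes over 72 s, if anything falls off the work surface, if the arm or the gripper's body presses on something with over 40 N, if the wrist force passes 120 N, or if a joint passes its speed limit or range.

## Working session

There is one attempt and no reset: what is moved stays moved. The work goes in short steps, Python scripts to look and compute and a tool call to move; the robot and the scene stay as the last step left them, time stands still between calls to the robot, and variables do not carry over. Pictures are saved under pics/ and viewed, at most 10 in all, crops included, and the job is handed in when it is done.

Besides the shell and the picture viewer there is one more tool, called after "Emit:" by a JSON object that holds its "fn" and its "kwargs". servo_tool: Moves the arm, as the interface text tells. Its arguments: {"type":"object","properties":{"deltas":{"type":"array"},"squeeze":{"type":"number"}},"required":["deltas"]}

```bash
mkdir -p pics; ls; python3 - <<'E'
from rig import telemetry, optics
import cv2,json
for n in ("scene","top"):
    cv2.imwrite(f"pics/{n}0.png",optics.capture(n))
s=telemetry.sense(); print(s)
for n in ("scene","top","wrist"): print(n,optics.camera_model(n))
E
```

```text
pics
{'time_s': 0.1, 'joints': array([ 9.79625277e-01,  3.13397469e-01,  1.49836612e+00, -2.32842167e-06,
        1.33095589e+00, -2.23411571e-01]), 'dq': array([ 0.00091924, -0.00090574, -0.00161709, -0.00062057, -0.00038474,
        0.00058415]), 'tau': array([ 2.53467944e-03, -4.12899005e+01, -2.60141534e+01, -2.15471064e-04,
        3.01195483e-03,  1.42021852e-05]), 'eef_pos': array([188.6423458 , 489.70123555, 230.78865322]), 'ee_rot': array([-2.22142331e-04,  1.82844972e-01,  9.83141596e-01, -5.17770592e-04]), 'force': array([-0.88581219,  0.47322744,  0.03683513]), 'wrist_torque': array([-0.03065751,  0.03726975,  0.01938302]), 'grip_force': 0.0, 'grip_width': 0.9971703357059105}
scene {'vfov': 49.04594353603879, 'cx': 277.0367626201366, 'cy': 210.8709425135495, 'R': array([[ 0.70916662, -0.70503084,  0.00377218],
       [-0.55203125, -0.55858178, -0.61907019],
       [ 0.43857064,  0.43694155, -0.7853266 ]]), 't': array([-336.85152275,  323.59096457,  895.63788614])}
top {'vfov': 54.583825474440964, 'cx': 276.47612958026804, 'cy': 205.30804223373698, 'R': array([[-0.02685753, -0.99962121,  0.00600933],
       [-0.99151297,  0.02587376, -0.12740717],
       [ 0.12720342, -0.00938017, -0.9918323 ]]), 't': array([  35.09004773,  534.78506922, 1161.70007033])}
wrist {'vfov': 69.9792161942548, 'cx': 275.29151123508274, 'cy': 207.89587052394523, 'mount': array([[-1.25404347e-03, -9.60717912e-01, -2.77523912e-01,
         7.08636934e+01],
       [ 9.99999067e-01, -1.35531500e-03,  1.73077305e-04,
         1.53024477e+00],
       [-5.42410787e-04, -2.77523436e-01,  9.60718714e-01,
        -1.42866999e+02],
       [ 0.00000000e+00,  0.00000000e+00,  0.00000000e+00,
         1.00000000e+00]])}
```

View pics/top0.png

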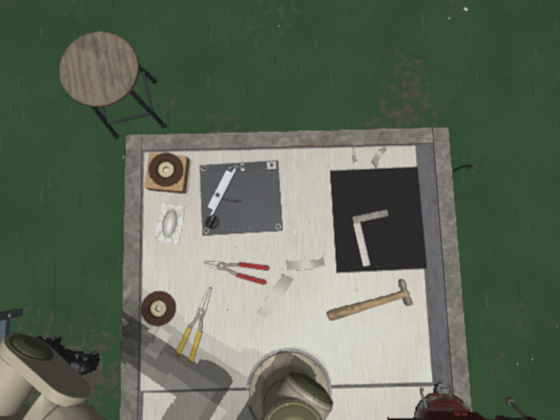

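View pics/scene0.png

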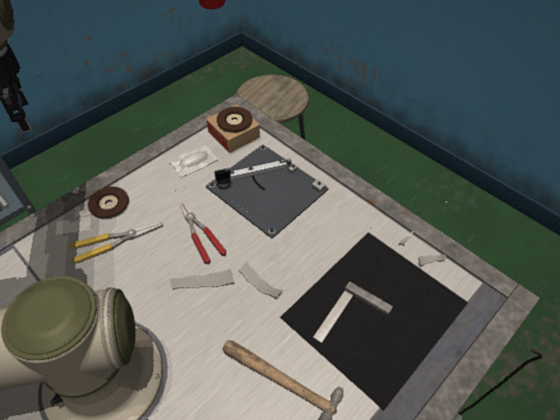

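```bash
cat > h.py <<'E'
import numpy as np, cv2
from scipy.spatial.transform import Rotation as Ro
from rig import telemetry, optics
def pose(s=None):
    s=s or telemetry.sense(); q=s['ee_rot']
    return np.array(s['eef_pos']), Ro.from_quat([q[1],q[2],q[3],q[0]])
def cast(name,uv,z,ps=None):
    m=optics.camera_model(name); f=210/np.tan(np.radians(m['vfov']/2))
    uv=np.atleast_2d(np.array(uv,float))
    d=np.c_[(uv[:,0]-m['cx'])/f,(uv[:,1]-m['cy'])/f,np.ones(len(uv))]
    if name=='wrist':
        p,R=ps; M=m['mount']; o=R.apply(M[:3,3])+p; D=R.apply(d@M[:3,:3].T)
    else:
        R=m['R']; o=-R.T@m['t']; D=d@R
    return (o+D*((z-o[2])/D[:,2])[:,None])
def down(yaw): # tool down, tool x at yaw (deg)
    c,s=np.cos(np.radians(yaw)),np.sin(np.radians(yaw))
    return Ro.from_matrix(np.array([[c,s,0],[s,-c,0],[0,0,-1]]))
def go(p,yaw):
    P,R=pose(); t=R.inv().apply(np.array(p)-P)/200
    r=(R.inv()*down(yaw)).as_rotvec()/(np.pi/2)
    print('at',P.round(1),'xyaw',np.degrees(np.arctan2(*R.as_matrix()[[1,0],0])).round(2),'shift',t.round(4),'turn',r.round(4))
def snap(fn):
    ps=pose(); im=optics.capture('wrist'); cv2.imwrite(fn,im); np.savez(fn+'.npz',p=ps[0],q=ps[1].as_quat()); return im
def load(fn):
    z=np.load(fn+'.npz'); return z['p'],Ro.from_quat(z['q'])
E
python3 - <<'E'
from h import *
print(cast('top',[[201,166],[280,161],[282,232],[202,236],[238,168]],8).round(0))
print(cast('top',[[211,222]],61).round(0), cast('top',[[355,217],[387,212],[366,265]],5).round(0))
print(cast('top',[[187,153],[145,153],[186,192]],60).round(0))
go([400,200,260],180)
E
```

```text
[[665. 247.   8.]
 [675.   6.   8.]
 [458.   6.   8.]
 [453. 244.   8.]
 [656. 134.   8.]]
[[489. 209.  61.]] [[ 498. -214.    5.]
 [ 510. -311.    5.]
 [ 354. -239.    5.]]
[[693. 278.  60.]
 [696. 400.  60.]
 [578. 281.  60.]]
at [188.6 489.7 230.8] xyaw 158.93 shift [-1.5069 -0.9719 -0.1454] turn [-0.0007 -0.0003 -0.2341]
```

Emit:
{"fn": "servo_tool", "kwargs": {"deltas": [[[0, 0, 0], [0, 0, -0.078], 1], [[0, 0, 0], [0, 0, -0.078], 1], [[0, 0, 0], [0, 0, -0.078], 1], [[-0.138, -0.15, 0.013], [0, 0, 0], 1], [[-0.138, -0.15, 0.013], [0, 0, 0], 1], [[-0.138, -0.15, 0.013], [0, 0, 0], 1], [[-0.138, -0.15, 0.013], [0, 0, 0], 1], [[-0.138, -0.15, 0.013], [0, 0, 0], 1]]}}

```text
time_s: 0.9
eef_pos: [327.5, 338.5, 218.0]
ee_rot: [-0.0, 0.0, 1.0, -0.0]
force: [1.0, -0.0, 0.7]
grip_width: 1.001
grip_force: 0.0
```

Emit:
{"fn": "servo_tool", "kwargs": {"deltas": [[[-0.138, -0.15, 0.013], [0, 0, 0], 1], [[-0.138, -0.15, 0.013], [0, 0, 0], 1], [[-0.138, -0.15, 0.013], [0, 0, 0], 1], [[-0.138, -0.15, 0.013], [0, 0, 0], 1], [[-0.138, -0.15, 0.013], [0, 0, 0], 1], [[-0.138, -0.15, 0.013], [0, 0, 0], 1], [[-0.138, -0.15, 0.013], [0, 0, 0], 1], [[0, 0, 0], [0, 0, 0], 1]]}}

```text
time_s: 1.7
eef_pos: [521.9, 126.4, 199.0]
ee_rot: [-0.0, 0.002, 1.0, -0.0]
force: [0.0, 0.7, -0.0]
grip_width: 1.002
grip_force: 0.0
```

```bash
python3 - <<'E'
from h import *
snap('pics/w1.png'); go([520,130,200],180)
E
```

```text
at [520.6 128.2 199.2] xyaw 179.81 shift [ 0.0031  0.0089 -0.0039] turn [-0.     -0.0009 -0.0021]
```

View pics/w1.png

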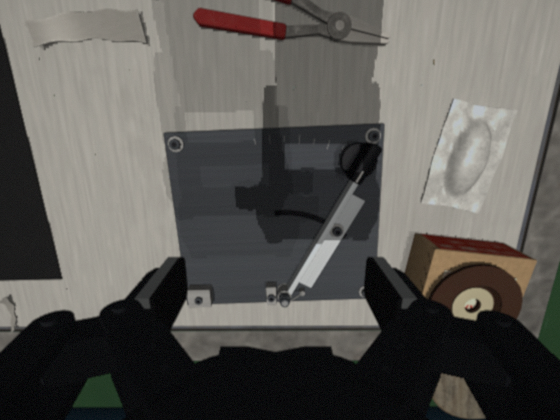

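```bash
python3 - <<'E'
from h import *
ps=load('pics/w1.png'); im=cv2.imread('pics/w1.png'); g=cv2.GaussianBlur(cv2.cvtColor(im,6),(3,3),0).astype(float)
def edge(pr):  # 1D profile, strongest |gradient| subpixel
    d=np.abs(np.diff(pr)); k=int(np.argmax(d)); k=min(max(k,1),len(d)-2)
    a,b,c=d[k-1:k+2]; return k+.5+.5*(a-c)/(a-2*b+c)
L=[(155+edge(g[r,155:195]),r) for r in range(150,255,3)]
N=[(c,115+edge(g[115:150,c])) for c in range(180,260,3)]+[(c,115+edge(g[115:150,c])) for c in range(285,355,3)]
Rr=[(370+edge(g[r,370:395]),r) for r in range(185,255,3)]
def fit(pts,nm):
    w=cast('wrist',pts,8,ps)[:,:2]; v=cv2.fitLine(w.astype(np.float32),cv2.DIST_HUBER,0,.5,.01).ravel()
    n=np.array([-v[1],v[0]]); res=(w-v[2:])@n
    print(nm,'ang',np.degrees(np.arctan2(v[1],v[0])).round(2),'pt',v[2:].round(1),'res',np.abs(res).mean().round(2)); return v
fit(L,'left(y=-125)');fit(N,'near(x=-185)');fit(Rr,'right y=115')
c=im[90:310,160:400]; c=cv2.convertScaleAbs(cv2.resize(c,None,fx=2.7,fy=2.7,interpolation=2),alpha=2.2); cv2.imwrite('pics/w1c.png',c)
E
```

```text
left(y=-125) ang 2.08 pt [532.6   9.1] res 0.07
near(x=-185) ang -88.06 pt [457.6 128.3] res 0.08
right y=115 ang 2.28 pt [569.6 249.1] res 0.09
```

View pics/w1c.png

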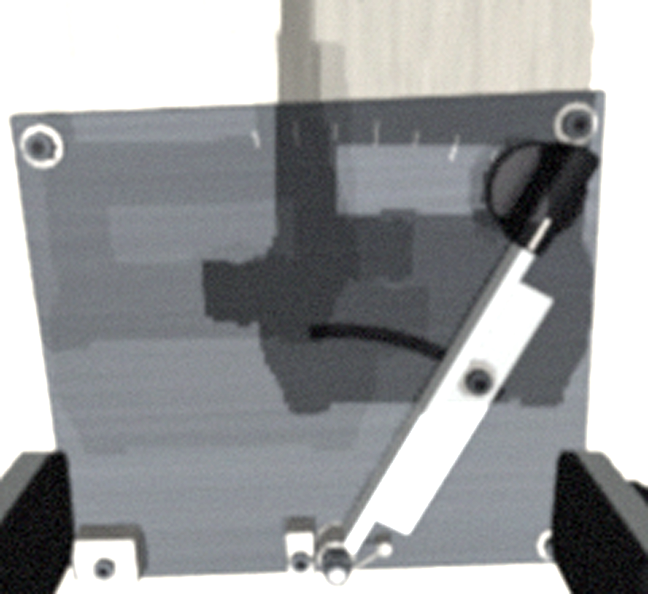

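```bash
python3 - <<'E'
from h import *
ps=load('pics/w1.png')
print(cast('wrist',[[359,162]],36,ps).round(1), cast('wrist',[[363.5,161.5]],61,ps).round(1))
k=cast('wrist',[[359,162]],36,ps)[0]
d=k[:2]-[642.4,137.4]; print('knob in jig',(d@[.99936,.0358]).round(1),(d@[-.0358,.99936]).round(1))
go([k[0],k[1],120],152)
E
```

```text
[[491.9 213.2  36. ]] [[488.2 210.4  61. ]]
knob in jig -147.7 81.1
at [520.6 128.2 199.2] xyaw 179.81 shift [0.1444 0.4244 0.3963] turn [-3.00e-04 -9.00e-04  3.09e-01]
```

Emit:
{"fn": "servo_tool", "kwargs": {"deltas": [[[0.05, 0.14, 0.132], [0, 0, 0], 1], [[0.05, 0.14, 0.132], [0, 0, 0], 1], [[0.05, 0.14, 0.132], [0, 0, 0], 1], [[0, 0, 0], [0, 0, 0.077], 1], [[0, 0, 0], [0, 0, 0.077], 1], [[0, 0, 0], [0, 0, 0.077], 1], [[0, 0, 0], [0, 0, 0.077], 1], [[0, 0, 0], [0, 0, 0], 1]]}}

```text
time_s: 2.55
eef_pos: [489.1, 214.6, 120.9]
ee_rot: [-0.0, 0.24, 0.971, -0.0]
force: [-1.4, -0.6, -0.1]
grip_width: 1.002
grip_force: 0.0
```

```bash
python3 - <<'E'
from h import *
im=snap('pics/w2.png'); go([490,212,120],152)
c=im[100:340,140:420]; cv2.imwrite('pics/w2c.png',cv2.convertScaleAbs(cv2.resize(c,None,fx=2.5,fy=2.5,interpolation=2),alpha=2.2))
E
```

```text
at [489.3 214.4 120.9] xyaw 152.47 shift [-0.0088 -0.0092  0.0047] turn [-0.     -0.0002  0.0052]
```

View pics/w2c.png

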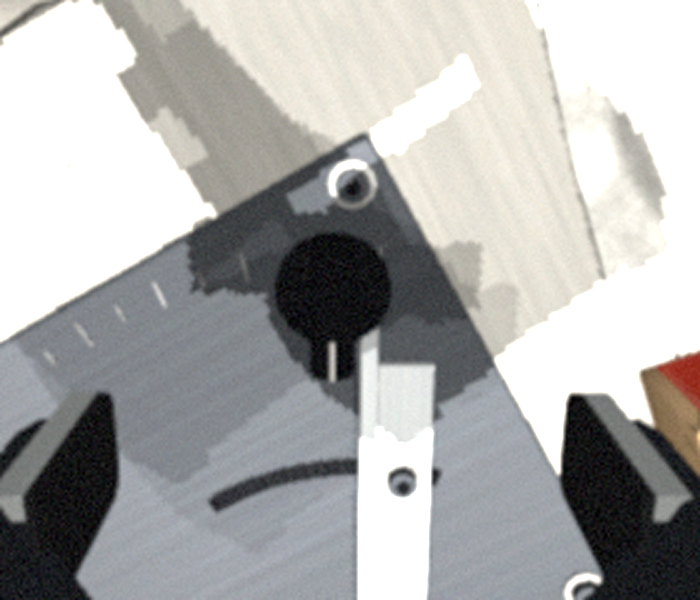

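```bash
python3 - <<'E'
from h import *
ps=load('pics/w2.png')
im=cv2.imread('pics/w2.png').max(2); m=(im<14).astype(np.uint8); 
n,l,st,ce=cv2.connectedComponentsWithStats(m[150:270,230:330]); i=l[66,43]; print(st[i]+np.array([230,150,0,0,0]),ce[i]+[230,150])
print([(r,(np.where(m[r,240:310])[0][[0,-1]]+240).tolist()) for r in range(192,256,4) if m[r,240:310].any()])
print(cast('wrist',[[273.2,216.4]],36,ps).round(1), cast('wrist',[[273,252.8]],61,ps).round(1))
e=cast('wrist',[[273,252.8]],61,ps)[0]
a=np.radians(2.05-30); print('bar centre',e[:2]-20*np.array([np.cos(a),np.sin(a)]))
E
```

```text
[ 250  193   46   58 1581] [272.80708412 217.66603416]
[(196, [261, 284]), (200, [258, 289]), (204, [255, 292]), (208, [252, 292]), (212, [252, 294]), (216, [251, 294]), (220, [251, 294]), (224, [252, 293]), (228, [255, 291]), (232, [259, 286]), (236, [265, 280]), (240, [265, 280]), (244, [265, 279]), (248, [265, 279])]
[[490.6 213.6  36. ]] [[508.4 204.2  61. ]]
bar centre [490.73435737 213.5555261 ]
```

Emit:
{"fn": "servo_tool", "kwargs": {"deltas": [[[-0.008, 0, 0.1], [0, 0, 0.005], 1], [[0, 0, 0.1], [0, 0, 0], 1], [[0, 0, 0.1], [0, 0, 0], 1], [[0, 0, 0.1], [0, 0, 0], 1], [[0, 0, 0], [0, 0, 0], 1], [[0, 0, 0], [0, 0, 0], 0], [[0, 0, 0], [0, 0, 0], 0], [[0, 0, 0], [0, 0, 0], 0]], "squeeze": 40}}

```text
time_s: 3.4
eef_pos: [491.8, 213.3, 41.9]
ee_rot: [0.001, 0.243, 0.97, 0.0]
force: [-0.4, -0.6, -0.7]
grip_width: 0.512
grip_force: 0.0
```

Emit:
{"fn": "servo_tool", "kwargs": {"deltas": [[[0, 0, 0], [0, 0, 0], 0], [[0, 0, 0], [0, 0, 0], 0], [[0, 0, 0], [0, 0, 0], 0], [[0, 0, 0], [0, 0, 0], 0]]}}

```text
time_s: 3.8
eef_pos: [490.9, 211.9, 41.5]
ee_rot: [-0.0, 0.243, 0.97, -0.001]
force: [-5.4, -8.7, 9.2]
grip_width: 0.14
grip_force: 41.9
```

Emit:
{"fn": "servo_tool", "kwargs": {"deltas": [[[0, -0.005, -0.007], [0, 0, 0], 0], [[0, 0, 0], [0, 0, -0.076], 0], [[0, 0, 0], [0, 0, -0.076], 0], [[0, 0, 0], [0, 0, -0.076], 0], [[0, 0, 0], [0, 0, -0.076], 0], [[0, 0, 0], [0, 0, -0.076], 0], [[0, 0, 0], [0, 0, -0.076], 0], [[0, 0, 0], [0, 0, -0.076], 0]]}}

```text
time_s: 4.6
eef_pos: [490.5, 211.8, 41.6]
ee_rot: [-0.001, -0.173, 0.985, -0.0]
force: [2.0, -2.8, -6.5]
grip_width: 0.139
grip_force: 40.9
```

Emit:
{"fn": "servo_tool", "kwargs": {"deltas": [[[0, 0, 0], [0, 0, -0.076], 0], [[0, 0, 0], [0, 0, -0.06], 0], [[0, 0, 0], [0, 0, -0.015], 0], [[0, 0, 0], [0, 0, 0], 0]]}}

```text
time_s: 5.0
eef_pos: [490.5, 211.8, 41.7]
ee_rot: [-0.001, -0.285, 0.958, 0.0]
force: [1.3, -3.7, -9.2]
grip_width: 0.139
grip_force: 40.9
```

```bash
python3 - <<'E'
from h import *
go([490.7,213.5,42],212); s=telemetry.sense(); print(s['wrist_torque'],s['force'],s['grip_force'])
E
```

```text
at [490.5 211.8  41.7] xyaw -146.85 shift [-0.0056  0.0064 -0.0017] turn [ 0.0003 -0.0009  0.0128]
[-0.49151195 -0.20913572 -0.48919787] [ 1.2656977  -3.68207567 -9.21190585] 40.89921534061432
```

Emit:
{"fn": "servo_tool", "kwargs": {"deltas": [[[0, 0, 0], [0, 0, -0.01], 0], [[0, 0, 0], [0, 0, 0], 0], [[0, 0, 0], [0, 0, 0], 0], [[0, 0, 0], [0, 0, 0], 0], [[0, 0, 0], [0, 0, 0], 0], [[0, 0, 0], [0, 0, 0], 0], [[0, 0, 0], [0, 0, 0], 0], [[0, 0, 0], [0, 0, 0], 0]]}}

```text
time_s: 5.8
eef_pos: [490.5, 211.9, 41.7]
ee_rot: [-0.001, -0.293, 0.956, -0.0]
force: [1.4, -5.2, -13.0]
grip_width: 0.142
grip_force: 43.3
```

```bash
python3 - <<'E'
from h import *
go([490.7,213.5,42],212); s=telemetry.sense(); print(s['wrist_torque'],s['force'],s['grip_force'])
im=snap('pics/w3.png')
c=im[60:340,100:420]; cv2.imwrite('pics/w3c.png',cv2.convertScaleAbs(cv2.resize(c,None,fx=2,fy=2,interpolation=2),alpha=2.2))
E
```

```text
at [490.5 211.9  41.7] xyaw -145.89 shift [-0.0056  0.006  -0.0013] turn [ 0.0002 -0.0009  0.0234]
[-0.84213039 -0.22308321 -0.84599935] [  1.35330843  -5.19202054 -12.97355537] 43.32170069217682
```

View pics/w3c.png

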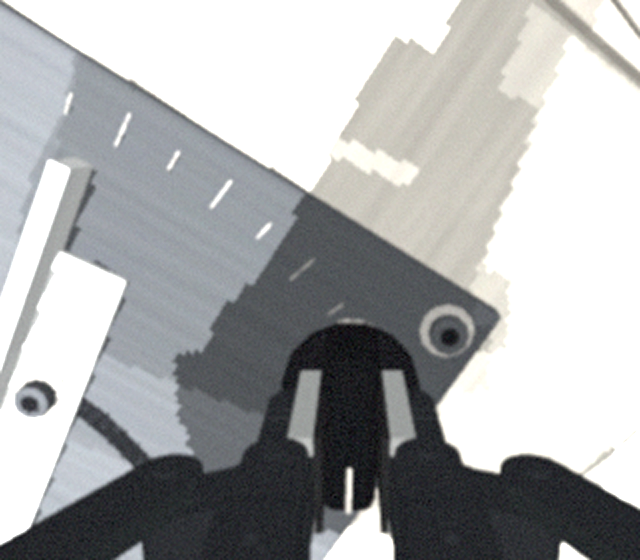

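Emit:
{"fn": "servo_tool", "kwargs": {"deltas": [[[0, 0, 0], [0, 0, 0.02], 0.3], [[0, 0, 0], [0, 0, 0], 1], [[0, 0, 0], [0, 0, 0], 1], [[0, 0, 0], [0, 0, 0], 1], [[0, 0, 0], [0, 0, 0], 1], [[0, 0, 0], [0, 0, 0], 1], [[0, 0, -0.12], [0, 0, 0], 1], [[0, 0, -0.2], [0, 0, 0], 1]]}}

```text
time_s: 6.65
eef_pos: [489.6, 211.9, 105.2]
ee_rot: [-0.002, -0.279, 0.96, 0.0]
force: [0.4, 0.2, 0.0]
grip_width: 1.0
grip_force: 0.0
```

```bash
python3 - <<'E'
from h import *
go([450,-150,200],90)
E
```

```text
at [489.6 211.9 105.2] xyaw -147.61 shift [ 1.1387 -1.4212 -0.4714] turn [-0.0024 -0.003   1.3599]
```

Emit:
{"fn": "servo_tool", "kwargs": {"deltas": [[[0, 0, -0.16], [0, 0, 0], 1], [[0, 0, -0.16], [0, 0, 0.072], 1], [[0, 0, -0.155], [0, 0, 0.072], 1], [[0, 0, 0], [0, 0, 0.072], 1], [[0, 0, 0], [0, 0, 0.072], 1], [[0, 0, 0], [0, 0, 0.072], 1], [[0, -0.18, 0], [0, 0, 0], 1], [[0, -0.2, 0], [0, 0, 0], 1]]}}

```text
time_s: 7.45
eef_pos: [490.6, 136.0, 201.3]
ee_rot: [0.0, -0.001, 1.0, 0.0]
force: [0.9, -0.3, 0.4]
grip_width: 1.001
grip_force: 0.0
```

Emit:
{"fn": "servo_tool", "kwargs": {"deltas": [[[0, -0.2, 0], [0, 0, 0], 1], [[0, -0.2, 0], [0, 0, 0], 1], [[0, -0.2, 0], [0, 0, 0], 1], [[0, -0.2, 0], [0, 0, 0], 1], [[0, -0.2, 0], [0, 0, 0], 1], [[0, -0.2, 0], [0, 0, 0], 1], [[0, -0.2, 0], [0, 0, 0], 1], [[0, -0.2, 0], [0, 0, 0], 1]]}}

```text
time_s: 8.25
eef_pos: [490.6, -185.4, 201.5]
ee_rot: [0.0, 0.0, 1.0, -0.0]
force: [0.8, 0.4, 0.0]
grip_width: 1.0
grip_force: 0.0
```

Emit:
{"fn": "servo_tool", "kwargs": {"deltas": [[[0, -0.2, 0], [0, 0, 0], 1], [[0, -0.18, 0], [0, 0, 0], 1], [[0, 0, 0], [0, 0, 0.08], 1], [[0, 0, 0], [0, 0, 0.08], 1], [[0, 0, 0], [0, 0, 0.08], 1], [[0, 0, 0], [0, 0, 0.08], 1], [[0, 0, 0], [0, 0, 0.08], 1], [[0, 0, 0], [0, 0, 0.08], 1]]}}

```text
time_s: 9.05
eef_pos: [490.8, -259.8, 201.3]
ee_rot: [0.0, 0.371, 0.929, 0.0]
force: [-0.3, -0.6, -0.1]
grip_width: 0.997
grip_force: 0.0
```

Emit:
{"fn": "servo_tool", "kwargs": {"deltas": [[[0, 0, 0], [0, 0, 0.08], 1], [[0, 0, 0], [0, 0, 0.08], 1], [[0, 0, 0], [0, 0, 0.08], 1], [[0, 0, 0], [0, 0, 0.08], 1], [[0, 0, 0], [0, 0, 0.08], 1], [[0, 0, 0], [0, 0, 0.08], 1], [[0, 0, 0], [0, 0, 0], 1], [[0, 0, 0], [0, 0, 0], 1]]}}

```text
time_s: 9.85
eef_pos: [490.8, -259.8, 201.3]
ee_rot: [0.0, 0.683, 0.73, 0.0]
force: [-0.5, 0.3, 0.1]
grip_width: 0.997
grip_force: 0.0
```

```bash
python3 - <<'E'
from h import *
im=snap('pics/w4.png'); go([504,-262,120],90)
cv2.imwrite('pics/w4c.png',cv2.convertScaleAbs(im,alpha=1.4))
E
```

```text
at [ 490.8 -259.8  201.3] xyaw 93.76 shift [-0.0154  0.0653  0.4065] turn [0.     0.     0.0418]
```

View pics/w4c.png

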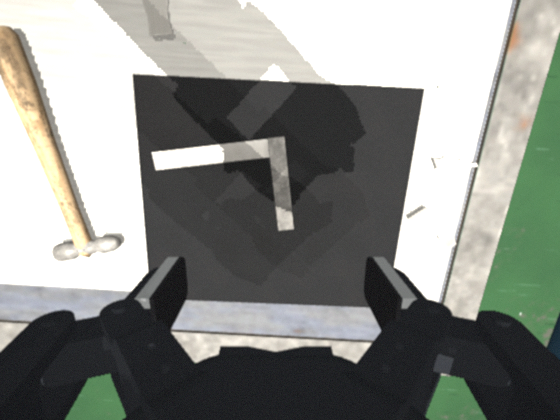

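```bash
cat >> h.py <<'E'
def edge(pr,s):  # strongest signed gradient, subpixel
    d=s*np.diff(pr); k=min(max(int(np.argmax(d)),1),len(d)-2)
    a,b,c=d[k-1:k+2]; return k+.5+.5*(a-c)/(a-2*b+c)
def fit(pts,z,ps,nm):
    w=cast('wrist',pts,z,ps)[:,:2]; v=cv2.fitLine(w.astype(np.float32),cv2.DIST_HUBER,0,.3,.01).ravel()
    res=(w-v[2:])@np.array([-v[1],v[0]])
    print(nm,'ang',np.degrees(np.arctan2(v[1],v[0])).round(2),'pt',v[2:].round(1),'res',np.abs(res).mean().round(2)); return v
def square(fn,blade_cols,brow,stock_rows,lcol,rcol,zb=4,zs=17):
    ps=load(fn); g=cv2.GaussianBlur(cv2.cvtColor(cv2.imread(fn),6),(3,3),0).astype(float)
    W=lambda f,x:int(round(f[0]+(f[1]-f[0])*(x-f[2])/(f[3]-f[2])))
    B=[(c,W(brow,c)-8+edge(g[W(brow,c)-8:W(brow,c)+9,c],1)) for c in range(*blade_cols,3)]
    Rr=[(W(rcol,r)-8+edge(g[r,W(rcol,r)-8:W(rcol,r)+9],-1),r) for r in range(*stock_rows,3)]
    Lf=[(W(lcol,r)-8+edge(g[r,W(lcol,r)-8:W(lcol,r)+9],1),r) for r in range(*stock_rows,3)]
    b=fit(B,zb,ps,'blade outer');r=fit(Rr,zs,ps,'stock back');l=fit(Lf,zs,ps,'stock front')
    k=np.linalg.solve(np.c_[b[:2],-r[:2]],r[2:]-b[2:]); h=b[2:]+k[0]*b[:2]
    print('heel',h.round(1)); d=r[:2] if r[1]<0 else -r[:2]; ex=b[:2] if b[0]<0 else -b[:2]
    print('stock mid',(h+52*d+9*ex).round(1),'square x yaw',np.degrees(np.arctan2(ex[1],ex[0])).round(2),'from stock',np.degrees(np.arctan2(d[1],d[0])).round(2)+90)
    return h
E
python3 - <<'E'
from h import *
square('pics/w4.png',(162,262),(152,138,155,278),(158,222),(273,279,160,228),(287,293,150,222))
E
```

```text
blade outer ang 10.2 pt [ 438.4 -213.4] res 0.08
stock back ang -79.89 pt [ 508.3 -266.6] res 0.46
stock front ang -79.92 pt [ 488.7 -261.3] res 0.09
heel [ 496.9 -202.9]
stock mid [ 497.2 -255.7] square x yaw -169.8 from stock 10.110001
```

Emit:
{"fn": "servo_tool", "kwargs": {"deltas": [[[0.018, 0.033, 0.15], [0, 0, 0], 1], [[0, 0, 0.18], [0, 0, -0.071], 1], [[0, 0, 0.18], [0, 0, 0], 1], [[0, 0, 0.18], [0, 0, 0], 1], [[0, 0, 0.15], [0, 0, 0], 1], [[0, 0, 0.096], [0, 0, 0], 1], [[0, 0, 0.04], [0, 0, 0], 1], [[0, 0, 0], [0, 0, 0], 1]], "squeeze": 80}}

```text
time_s: 10.7
eef_pos: [496.9, -255.6, 5.6]
ee_rot: [-0.001, 0.642, 0.766, -0.0]
force: [0.0, 0.4, 1.0]
grip_width: 0.997
grip_force: 0.0
```

Emit:
{"fn": "servo_tool", "kwargs": {"deltas": [[[0, 0, 0], [0, 0, 0], 0], [[0, 0, 0], [0, 0, 0], 0], [[0, 0, 0], [0, 0, 0], 0], [[0, 0, 0], [0, 0, 0], 0], [[0, 0, 0], [0, 0, 0], 0], [[0, 0, 0], [0, 0, 0], 0], [[0, 0, 0], [0, 0, 0], 0], [[0, 0, 0], [0, 0, 0], 0]]}}

```text
time_s: 11.5
eef_pos: [497.3, -255.9, 6.8]
ee_rot: [0.0, 0.643, 0.766, -0.0]
force: [-1.4, 1.4, 5.7]
grip_width: 0.183
grip_force: 79.1
```

```bash
python3 - <<'E'
from h import *
go([497.2,-255.7,6],100.15); print(telemetry.sense()['wrist_torque'])
E
```

```text
at [ 497.3 -255.9    6.8] xyaw 99.99 shift [ 0.0012 -0.0005  0.0041] turn [ 0.0003  0.0004 -0.0018]
[ 0.16242829  0.23524178 -0.04250575]
```

Emit:
{"fn": "servo_tool", "kwargs": {"deltas": [[[0, 0, -0.05], [0, 0, 0], 0], [[0, 0, -0.15], [0, 0, 0], 0], [[0, 0, -0.15], [0, 0, 0], 0], [[0, 0, -0.15], [0, 0, 0], 0], [[0, 0, -0.1], [0, 0, 0], 0], [[0, 0, 0], [0, 0, 0], 0], [[0, 0, 0], [0, 0, 0], 0], [[0, 0, 0], [0, 0, 0], 0]]}}

```text
time_s: 12.3
eef_pos: [496.5, -255.3, 124.6]
ee_rot: [-0.001, 0.643, 0.766, -0.0]
force: [-0.1, 0.2, -2.7]
grip_width: 0.185
grip_force: 78.6
```

```bash
python3 - <<'E'
from h import *
im=snap('pics/w5.png'); go([497.2,-255.7,120],100.15); print(telemetry.sense()['wrist_torque'])
cv2.imwrite('pics/w5c.png',cv2.convertScaleAbs(im,alpha=1.6))
E
```

```text
at [ 496.6 -255.4  124.7] xyaw 99.97 shift [-0.0021  0.0029  0.0233] turn [-0.0011 -0.0012 -0.0019]
[ 0.00718257 -0.03409032  0.02518694]
```

View pics/w5c.png

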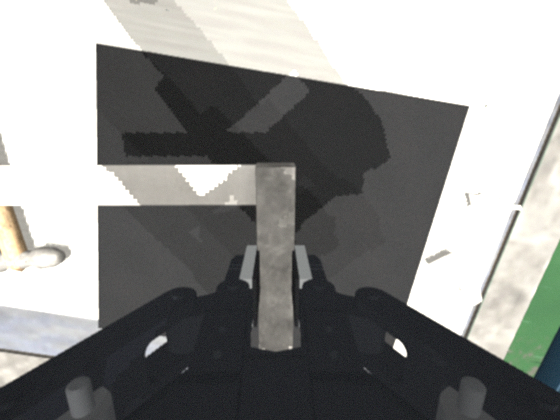

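```bash
python3 - <<'E'
from h import *
z=load('pics/w5.png')[0][2]
h=square('pics/w5.png',(105,250),(165,164,100,250),(172,235),(257,257,170,240),(294,294,170,240),z-2.8,z+10.2)
P,R=load('pics/w5.png'); print('heel in tool',R.inv().apply(np.r_[h,z-4.8]-P).round(2))
E
```

```text
blade outer ang 10.05 pt [ 443.3 -211.9] res 0.17
stock back ang -79.77 pt [ 499.5 -218.7] res 0.02
stock front ang 0.0 pt [0. 0.] res nan
heel [ 496.6 -202.5]
stock mid [ 496.9 -255.2] square x yaw -169.95 from stock 10.230003
heel in tool [52.02  9.21  4.89]h.py:29: RuntimeWarning: divide by zero encountered in scalar divide
  a,b,c=d[k-1:k+2]; return k+.5+.5*(a-c)/(a-2*b+c)
h.py:12: RuntimeWarning: invalid value encountered in matmul
  p,R=ps; M=m['mount']; o=R.apply(M[:3,3])+p; D=R.apply(d@M[:3,:3].T)
```

Emit:
{"fn": "servo_tool", "kwargs": {"deltas": [[[0, 0, 0], [0, 0, 0.044], 0], [[0, 0, 0], [0, 0, 0.044], 0], [[0.1, 0.039, 0], [0, 0, 0], 0], [[0.17, 0.067, 0], [0, 0, 0], 0], [[0.17, 0.067, 0], [0, 0, 0], 0], [[0.17, 0.067, 0], [0, 0, 0], 0], [[0.17, 0.067, 0], [0, 0, 0], 0], [[0.17, 0.067, 0], [0, 0, 0], 0]]}}

```text
time_s: 13.15
eef_pos: [565.0, -61.7, 125.0]
ee_rot: [-0.001, 0.694, 0.72, -0.0]
force: [1.0, 0.3, -1.5]
grip_width: 0.18
grip_force: 78.6
```

Emit:
{"fn": "servo_tool", "kwargs": {"deltas": [[[0.17, 0.067, 0], [0, 0, 0], 0], [[0.17, 0.067, 0], [0, 0, 0], 0], [[0.17, 0.067, 0], [0, 0, 0], 0], [[0.076, 0.03, 0], [0, 0, 0], 0], [[0, 0, 0.15], [0, 0, 0], 0], [[0, 0, 0.15], [0, 0, 0], 0], [[0, 0, 0.12], [0, 0, 0], 0], [[0, 0, 0], [0, 0, 0], 0]]}}

```text
time_s: 13.95
eef_pos: [604.7, 55.2, 38.2]
ee_rot: [-0.003, 0.694, 0.72, -0.002]
force: [-0.3, -0.1, -2.0]
grip_width: 0.183
grip_force: 78.7
```

```bash
python3 - <<'E'
from h import *
im=snap('pics/w6.png'); go([606.1,56,12.8],92.05); print(telemetry.sense()['force'])
cv2.imwrite('pics/w6c.png',cv2.convertScaleAbs(im,alpha=1.6))
E
```

```text
at [606.   55.1  40.6] xyaw 92.03 shift [0.0042 0.001  0.1391] turn [-0.0024 -0.0002 -0.0002]
[ 0.77692195  0.60167014 -2.02279608]
```

View pics/w6c.png

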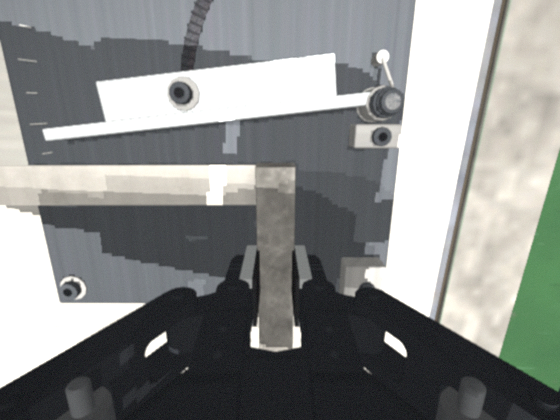

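Emit:
{"fn": "servo_tool", "kwargs": {"deltas": [[[0.004, 0, 0.06], [-0.002, 0, 0], 0], [[0, 0, 0.04], [0, 0, 0], 0], [[0, 0, 0.025], [0, 0, 0], 0], [[0, 0, 0.012], [0, 0, 0], 0], [[0, 0, 0], [0, 0, 0], 0], [[0, 0, 0], [0, 0, 0], 0]]}}

```text
time_s: 14.6
eef_pos: [607.3, 56.3, 15.0]
ee_rot: [0.001, 0.694, 0.72, 0.001]
force: [-0.7, 0.5, -1.0]
grip_width: 0.181
grip_force: 78.8
```

Emit:
{"fn": "servo_tool", "kwargs": {"deltas": [[[0, 0, 0.005], [0, 0, 0], 0], [[0, 0, 0], [0, 0, 0], 0], [[0, 0, 0], [0, 0, 0], 0], [[0, 0, 0], [0, 0, 0], 0]]}}

```text
time_s: 15.0
eef_pos: [607.1, 56.3, 13.8]
ee_rot: [0.001, 0.694, 0.72, 0.001]
force: [0.1, 0.3, -1.5]
grip_width: 0.18
grip_force: 78.8
```

Emit:
{"fn": "servo_tool", "kwargs": {"deltas": [[[0, 0, 0.005], [0, 0, 0], 0], [[0, 0, 0], [0, 0, 0], 0], [[0, 0, 0.005], [0, 0, 0], 0], [[0, 0, 0], [0, 0, 0], 0], [[0, 0, 0], [0, 0, 0], 0]]}}

```text
time_s: 15.5
eef_pos: [607.2, 56.3, 12.8]
ee_rot: [0.001, 0.694, 0.72, 0.001]
force: [-3.4, -0.1, 8.9]
grip_width: 0.182
grip_force: 80.1
```

```bash
python3 - <<'E'
from h import *
go([606.1+.8,56+23,12.8],92.05); s=telemetry.sense();print(s['force'],s['wrist_torque'])
E
```

```text
at [607.2  56.3  12.8] xyaw 92.07 shift [0.1132 0.0025 0.    ] turn [0.0023 0.0001 0.0002]
[-3.43931665 -0.09166668  8.94277825] [0.00404502 0.77491788 0.00933245]
```

Emit:
{"fn": "servo_tool", "kwargs": {"deltas": [[[0, 0, -0.002], [0.003, 0, 0], 0], [[0, 0, 0], [0, 0, 0], 0], [[0.023, 0, 0], [0, 0, 0], 0], [[0.023, 0, 0], [0, 0, 0], 0], [[0.023, 0, 0], [0, 0, 0], 0], [[0.023, 0, 0], [0, 0, 0], 0], [[0.021, 0, 0], [0, 0, 0], 0], [[0, 0, 0], [0, 0, 0], 0]]}}

```text
time_s: 16.3
eef_pos: [606.9, 78.7, 12.8]
ee_rot: [0.001, 0.694, 0.72, -0.0]
force: [0.1, -3.6, 6.4]
grip_width: 0.182
grip_force: 79.8
```

```bash
python3 - <<'E'
from h import *
go([606.1+.8,56+23,12.8],92.05); s=telemetry.sense();print(s['force'],s['wrist_torque'])
im=snap('pics/w7.png')
cv2.imwrite('pics/w7c.png',cv2.convertScaleAbs(im,alpha=1.6))
E
```

```text
at [606.9  78.7  12.8] xyaw 92.13 shift [0.0016 0.0003 0.0001] turn [0.     0.0009 0.0008]
[ 0.13873383 -3.64776276  6.37632785] [-0.6014357   0.11209549  0.37630844]
```

View pics/w7c.png

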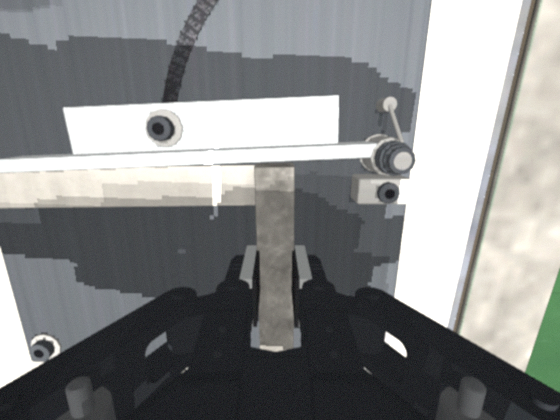

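Emit:
{"fn": "servo_tool", "kwargs": {"deltas": [[[0, 0.03, 0], [0, 0, 0], 0], [[0, 0.03, 0], [0, 0, 0], 0], [[0, 0.03, 0], [0, 0, 0], 0], [[0, 0.025, 0], [0, 0, 0], 0], [[0, 0.005, 0], [0, 0, 0], 0], [[0, 0, 0], [0, 0, 0], 0]]}}

```text
time_s: 16.95
eef_pos: [629.2, 80.0, 12.8]
ee_rot: [-0.002, 0.694, 0.72, -0.002]
force: [-9.2, -1.8, 12.9]
grip_width: 0.183
grip_force: 80.7
```

Emit:
{"fn": "servo_tool", "kwargs": {"deltas": [[[0, 0.01, 0], [0, 0, 0], 0], [[0, 0.005, 0], [0, 0, 0], 0], [[0, 0, 0], [0, 0, 0], 0], [[0, 0, 0], [0, 0, 0], 0]]}}

```text
time_s: 17.35
eef_pos: [632.0, 80.2, 12.8]
ee_rot: [-0.002, 0.694, 0.72, -0.002]
force: [-11.6, -2.5, 13.2]
grip_width: 0.177
grip_force: 80.7
```

Emit:
{"fn": "servo_tool", "kwargs": {"deltas": [[[0, 0, -0.003], [0, 0, 0], 0], [[0, 0.005, 0], [0, 0, 0], 0], [[0, 0.005, 0], [0, 0, 0], 0], [[0, 0, 0], [0, 0, 0], 0], [[0, 0, 0], [0, 0, 0], 0]]}}

```text
time_s: 17.85
eef_pos: [634.3, 80.2, 12.9]
ee_rot: [-0.001, 0.694, 0.72, -0.002]
force: [-7.0, -1.6, 7.2]
grip_width: 0.186
grip_force: 80.0
```

```bash
python3 - <<'E'
from h import *
go([635.1,85.1,12.8],92.05); s=telemetry.sense();print(s['force'],s['wrist_torque'])
E
```

```text
at [634.3  80.2  12.9] xyaw 92.11 shift [0.0245 0.0051 0.0002] turn [-0.0027  0.0001  0.0007]
[-6.953927   -1.63730072  7.24510957] [-0.33163672  1.20363074  0.26578821]
```

Emit:
{"fn": "servo_tool", "kwargs": {"deltas": [[[0, 0.005, 0], [0, 0, 0], 0], [[0, 0, 0], [0, 0, 0], 0], [[0, 0, 0], [0, 0, 0], 0]]}}

```text
time_s: 18.15
eef_pos: [634.9, 80.2, 12.8]
ee_rot: [-0.002, 0.694, 0.72, -0.002]
force: [-9.3, -3.0, 8.5]
grip_width: 0.18
grip_force: 80.2
```

Emit:
{"fn": "servo_tool", "kwargs": {"deltas": [[[0, 0.005, 0], [0, 0, 0], 0], [[0, 0, 0], [0, 0, 0], 0], [[0, 0, 0], [0, 0, 0], 0]]}}

```text
time_s: 18.45
eef_pos: [635.0, 80.2, 12.8]
ee_rot: [-0.003, 0.694, 0.72, -0.003]
force: [-13.5, -2.3, 13.0]
grip_width: 0.181
grip_force: 80.6
```

Emit:
{"fn": "servo_tool", "kwargs": {"deltas": [[[0, 0.005, 0], [0, 0, 0], 0], [[0, 0, 0], [0, 0, 0], 0], [[0, 0, 0], [0, 0, 0], 0]]}}

```text
time_s: 18.75
eef_pos: [635.2, 80.3, 12.8]
ee_rot: [-0.003, 0.694, 0.72, -0.004]
force: [-18.6, -3.1, 15.2]
grip_width: 0.183
grip_force: 80.9
```

Emit:
{"fn": "servo_tool", "kwargs": {"deltas": [[[0, -0.005, -0.003], [-0.005, 0, 0], 0], [[0.01, 0, 0], [0, 0, 0], 0], [[0.008, 0, 0], [0, 0, 0], 0], [[0, 0, 0], [0, 0, 0], 0], [[0, 0, 0], [0, 0, 0], 0]]}}

```text
time_s: 19.25
eef_pos: [635.3, 81.8, 12.9]
ee_rot: [0.001, 0.694, 0.72, -0.001]
force: [-10.6, -12.8, 7.6]
grip_width: 0.185
grip_force: 79.9
```

```bash
python3 - <<'E'
from h import *
go([635.1,85.1,12.8],92.05); s=telemetry.sense();print(s['force'],s['wrist_torque'])
E
```

```text
at [635.3  81.8  12.9] xyaw 92.06 shift [ 0.0164 -0.0005  0.0002] turn [0.0004 0.0018 0.0001]
[-10.63122746 -12.8358583    7.56839443] [-1.92696182  1.79669223 -0.06577338]
```

Emit:
{"fn": "servo_tool", "kwargs": {"deltas": [[[0.005, 0, 0], [0, 0, 0], 0], [[0, 0, 0], [0, 0, 0], 0], [[0, 0, 0], [0, 0, 0], 0]]}}

```text
time_s: 19.55
eef_pos: [635.3, 82.5, 12.8]
ee_rot: [0.001, 0.694, 0.72, -0.001]
force: [-10.6, -13.8, 7.1]
grip_width: 0.181
grip_force: 79.9
```

Emit:
{"fn": "servo_tool", "kwargs": {"deltas": [[[0.005, 0, -0.001], [0, 0, 0], 0], [[0, 0, 0], [0, 0, 0], 0], [[0, 0, 0], [0, 0, 0], 0]]}}

```text
time_s: 19.85
eef_pos: [635.3, 83.7, 12.9]
ee_rot: [0.001, 0.694, 0.72, -0.001]
force: [-10.0, -12.4, 4.7]
grip_width: 0.18
grip_force: 79.7
```

Emit:
{"fn": "servo_tool", "kwargs": {"deltas": [[[0.005, 0, -0.001], [0, 0, 0], 0], [[0, 0, 0], [0, 0, 0], 0], [[0, 0, 0], [0, 0, 0], 0]]}}

```text
time_s: 20.15
eef_pos: [635.2, 84.2, 12.9]
ee_rot: [0.001, 0.694, 0.72, -0.001]
force: [-8.2, -14.7, 4.0]
grip_width: 0.182
grip_force: 79.5
```

```bash
python3 - <<'E'
from h import *
go([635.1,85.1,12.8],92.05); s=telemetry.sense();print(s['force'],s['wrist_torque'])
E
```

```text
at [635.2  84.2  12.9] xyaw 92.05 shift [ 0.0043 -0.0005  0.0003] turn [0.0003 0.0023 0.    ]
[ -8.23628985 -14.66983048   4.04165606] [-2.42795055  1.57177593 -0.05379632]
```

Emit:
{"fn": "servo_tool", "kwargs": {"deltas": [[[0.005, 0, 0], [0, 0.002, 0], 0], [[0, 0, 0], [0, 0, 0], 0], [[0, 0, 0], [0, 0, 0], 0]]}}

```text
time_s: 20.45
eef_pos: [635.2, 84.4, 12.8]
ee_rot: [0.001, 0.694, 0.72, -0.0]
force: [-9.5, -18.8, 4.3]
grip_width: 0.179
grip_force: 79.5
```

Emit:
{"fn": "servo_tool", "kwargs": {"deltas": [[[0.005, 0, 0], [0, 0, 0], 0], [[0, 0, 0], [0, 0, 0], 0], [[0, 0, 0], [0, 0, 0], 0]]}}

```text
time_s: 20.75
eef_pos: [635.2, 84.6, 12.9]
ee_rot: [0.001, 0.694, 0.72, -0.001]
force: [-10.1, -23.0, 4.6]
grip_width: 0.181
grip_force: 79.5
```

```bash
python3 - <<'E'
from h import *
go([635.1,85.1,12.8],92.05); s=telemetry.sense();print(s['force'],s['wrist_torque'])
E
```

```text
at [635.2  84.6  12.9] xyaw 92.05 shift [ 0.0024 -0.0006  0.0003] turn [ 0.0001  0.0018 -0.    ]
[-10.070222   -22.98795617   4.60045622] [-3.7075379   1.70551648  0.00766549]
```

```bash
python3 - <<'E'
from h import *
snap('pics/w8.png')
def E_(fn,cols,rowf,s,z,nm,h=9):
    ps=load(fn); g=cv2.GaussianBlur(cv2.cvtColor(cv2.imread(fn),6),(3,3),0).astype(float)
    pts=[]
    for c in range(*cols,3):
        r=int(rowf(c)); pts.append((c,r-h+edge(g[r-h:r+h+1,c],s)))
    pts=[p for p in pts if np.isfinite(p[1])]
    return fit(pts,z,ps,nm)
E_('pics/w6.png',(110,325),lambda c:82-(c-97)*28/238,1,20,'limit bracket')
E_('pics/w7.png',(80,330),lambda c:108-(c-66)*11/272,1,20,'w7 bracket')
g=cv2.cvtColor(cv2.imread('pics/w8.png'),6)
for c in (60,120,150,200,240,300,330): print(c,[int(v) for v in g[80:220:3,c]])
E
```

```text
limit bracket ang 8.05 pt [566.2 151.1] res 0.07
w7 bracket ang 4.41 pt [573.8 158. ] res 0.05
60 [63, 62, 63, 65, 65, 64, 65, 63, 139, 166, 164, 164, 167, 165, 165, 166, 166, 163, 166, 165, 165, 166, 168, 163, 108, 174, 175, 177, 174, 146, 151, 151, 146, 147, 143, 141, 137, 137, 140, 115, 115, 118, 53, 44, 46, 47, 45]
120 [27, 29, 31, 42, 56, 57, 49, 61, 135, 176, 174, 171, 170, 171, 156, 117, 111, 108, 104, 105, 160, 170, 174, 169, 110, 175, 180, 180, 179, 156, 161, 161, 157, 154, 155, 136, 133, 133, 133, 132, 103, 105, 54, 45, 46, 46, 46]
150 [65, 63, 62, 63, 64, 65, 64, 63, 135, 182, 177, 175, 177, 175, 174, 171, 174, 171, 172, 172, 171, 174, 173, 172, 107, 174, 180, 179, 177, 146, 162, 161, 161, 155, 155, 144, 134, 136, 135, 134, 108, 103, 48, 46, 47, 45, 48]
200 [64, 63, 62, 63, 62, 62, 64, 63, 138, 189, 184, 182, 180, 180, 178, 177, 179, 177, 174, 176, 177, 175, 176, 179, 106, 246, 249, 249, 250, 206, 172, 171, 167, 157, 154, 137, 137, 134, 132, 117, 103, 102, 51, 45, 45, 47, 49]
240 [64, 64, 63, 64, 65, 66, 64, 64, 136, 190, 189, 186, 184, 184, 182, 180, 184, 183, 181, 178, 181, 177, 179, 183, 112, 175, 180, 177, 176, 159, 171, 166, 165, 165, 161, 142, 109, 107, 107, 109, 106, 106, 50, 44, 48, 45, 43]
300 [66, 65, 65, 64, 65, 66, 67, 66, 68, 63, 65, 65, 63, 66, 65, 64, 64, 64, 66, 66, 64, 64, 65, 64, 97, 169, 178, 174, 172, 132, 71, 56, 57, 57, 58, 75, 80, 104, 92, 93, 90, 90, 91, 87, 88, 46, 45]
330 [63, 63, 64, 63, 63, 60, 62, 61, 61, 63, 62, 90, 93, 70, 61, 61, 63, 61, 62, 69, 87, 100, 113, 114, 116, 68, 61, 66, 87, 103, 96, 93, 87, 89, 69, 56, 79, 117, 101, 59, 60, 47, 45, 45, 78, 44, 42]
```

```bash
python3 - <<'E'
from h import *
fn='pics/w8.png'; ps=load(fn); g=cv2.GaussianBlur(cv2.cvtColor(cv2.imread(fn),6),(3,3),0).astype(float)
def q(cols,r,s,z,nm,h=7):
    p=[(c,r-h+edge(g[r-h:r+h+1,c],s)) for c in range(*cols,3)]; return fit([x for x in p if np.isfinite(x[1])],z,ps,nm)
q((50,245),104,1,20,'bracket'); q((50,245),205,-1,10,'blade inner'); q((50,300),167,-1,24,'fence inner top')
p=[(287+edge(g[r,287:302],-1),r) for r in range(190,235,3)];fit(p,23,ps,'stock back')
go([635.1,85.1,12.8],92.05); print(telemetry.sense()['force'])
E
```

```text
bracket ang 1.82 pt [578.8 162. ] res 0.03
blade inner ang 2.1 pt [574.3 114.1] res 0.04
fence inner top ang 1.62 pt [597.5 136.5] res 0.13
stock back ang 0.0 pt [0. 0.] res nan
at [635.2  84.6  12.9] xyaw 92.04 shift [ 0.0025 -0.0006  0.0003] turn [ 0.0001  0.0018 -0.0001]
[ -9.74751134 -22.6597722    4.36383297]h.py:29: RuntimeWarning: invalid value encountered in scalar divide
  a,b,c=d[k-1:k+2]; return k+.5+.5*(a-c)/(a-2*b+c)
h.py:29: RuntimeWarning: divide by zero encountered in scalar divide
  a,b,c=d[k-1:k+2]; return k+.5+.5*(a-c)/(a-2*b+c)
h.py:12: RuntimeWarning: invalid value encountered in matmul
  p,R=ps; M=m['mount']; o=R.apply(M[:3,3])+p; D=R.apply(d@M[:3,:3].T)
h.py:15: RuntimeWarning: invalid value encountered in multiply
  return (o+D*((z-o[2])/D[:,2])[:,None])
```

Emit:
{"fn": "servo_tool", "kwargs": {"deltas": [[[-0.006, 0.003, 0], [0, 0, 0], 0], [[0, 0, 0], [0, 0, 0], 0], [[0, 0, 0], [0, 0, 0], 0]]}}

```text
time_s: 21.1
eef_pos: [635.3, 84.6, 12.8]
ee_rot: [-0.0, 0.694, 0.72, -0.001]
force: [-13.0, -17.6, 6.0]
grip_width: 0.179
grip_force: 79.8
```

```bash
cat > m.py <<'E'
from h import *
import sys,warnings; warnings.simplefilter('ignore')
fn=sys.argv[1]; snap(fn); ps=load(fn); g=cv2.GaussianBlur(cv2.cvtColor(cv2.imread(fn),6),(3,3),0).astype(float)
def q(cols,r,s,z,nm,h=7):
    p=[(c,r-h+edge(g[r-h:r+h+1,c],s)) for c in range(*cols,3)]; return fit([x for x in p if np.isfinite(x[1])],z,ps,nm)
q((50,245),104,1,20,'bracket'); q((50,245),205,-1,10,'blade inner'); q((50,245),167,-1,24,'fence inner top')
go([635.1,85.1,12.8],92.05); s=telemetry.sense(); print(s['force'],s['wrist_torque'],s['time_s'])
E
python3 m.py pics/w9.png
```

```text
bracket ang 1.75 pt [570.2 161.7] res 0.04
blade inner ang 1.97 pt [567.9 113.8] res 0.04
fence inner top ang 1.83 pt [575.7 135.9] res 0.19
at [635.2  84.6  12.8] xyaw 92.05 shift [ 0.0027 -0.0006  0.0002] turn [-0.0008  0.0007  0.    ]
[-11.96891658 -18.17222912   6.89010068] [-2.89716259  2.18438318 -0.07943734] 21.15
```

```bash
python3 - <<'E'
from h import *
import warnings; warnings.simplefilter('ignore')
def q(fn,cols,r0,r1,s,z,nm,h=6):
    ps=load(fn); g=cv2.GaussianBlur(cv2.cvtColor(cv2.imread(fn),6),(3,3),0).astype(float); p=[]
    for c in range(*cols,3):
        r=int(round(r0+(r1-r0)*(c-cols[0])/(cols[1]-cols[0]))); p.append((c,r-h+edge(g[r-h:r+h+1,c],s)))
    v=fit([x for x in p if np.isfinite(x[1])],z,ps,nm+fn); P=ps[0]
    ex=np.array([.99936,.0358]);ey=np.array([-.0358,.99936]); d=v[2:]-P[:2]; n=np.array([-v[1],v[0]])*np.sign(v[0])
    print('  offset from TCP along ey at foot', (d@n).round(2))
for f in ('w7','w8','w9'): q(f'pics/{f}.png',(70,245),206,205,-1,10,'blade inner ')
q('pics/w7.png',(85,330),107,97,1,20,'bracket ')
q('pics/w7.png',(10,240),168,160,-1,24,'fence inner ')
for f in ('w8','w9'):
  q(f'pics/{f}.png',(70,245),104,104,1,20,'bracket ')
  q(f'pics/{f}.png',(70,245),167,167,-1,24,'fence inner ')
for f,c in (('w7',30),('w7',240),('w9',60),('w9',240)):
  g=cv2.cvtColor(cv2.imread(f'pics/{f}.png'),6); print(f,c,[int(v) for v in g[140:182,c]])
E
```

```text
blade inner pics/w7.png ang 2.65 pt [552.7 107.9] res 0.07
  offset from TCP along ey at foot 31.67
blade inner pics/w8.png ang 2.13 pt [583.  114.4] res 0.04
  offset from TCP along ey at foot 31.7
blade inner pics/w9.png ang 1.99 pt [574.7 114.1] res 0.02
  offset from TCP along ey at foot 31.59
bracket pics/w7.png ang 4.4 pt [568.6 157.6] res 0.05
  offset from TCP along ey at foot 81.61
fence inner pics/w7.png ang 4.33 pt [522.9 128.1] res 0.08
  offset from TCP along ey at foot 55.59
bracket pics/w8.png ang 1.86 pt [587.6 162.3] res 0.03
  offset from TCP along ey at foot 79.17
fence inner pics/w8.png ang 1.74 pt [584.7 136.2] res 0.13
  offset from TCP along ey at foot 53.09
bracket pics/w9.png ang 1.79 pt [582.1 162.1] res 0.04
  offset from TCP along ey at foot 79.12
fence inner pics/w9.png ang 1.83 pt [600.  136.7] res 0.17
  offset from TCP along ey at foot 53.22
w7 30 [65, 64, 63, 63, 63, 65, 64, 64, 63, 63, 62, 60, 62, 60, 64, 79, 91, 106, 139, 162, 167, 169, 166, 169, 168, 169, 168, 167, 168, 167, 158, 140, 140, 147, 150, 148, 148, 147, 148, 149, 147, 147]
w7 240 [176, 176, 176, 177, 178, 178, 169, 136, 114, 142, 170, 176, 178, 179, 179, 180, 176, 176, 176, 177, 178, 173, 139, 92, 81, 127, 164, 177, 175, 172, 170, 169, 167, 166, 167, 168, 168, 167, 166, 167, 164, 165]
w9 60 [164, 165, 166, 166, 167, 167, 166, 165, 165, 162, 144, 115, 108, 137, 165, 175, 175, 176, 177, 177, 176, 176, 178, 174, 174, 166, 142, 127, 139, 149, 152, 152, 153, 151, 150, 149, 148, 146, 145, 147, 143, 143]
w9 240 [181, 181, 180, 180, 177, 176, 180, 180, 182, 184, 178, 143, 107, 109, 145, 172, 182, 181, 180, 178, 179, 176, 176, 177, 175, 173, 162, 154, 162, 169, 170, 166, 165, 167, 166, 166, 166, 166, 165, 163, 162, 161]
```

Emit:
{"fn": "servo_tool", "kwargs": {"deltas": [[[-0.01, 0, 0], [0, 0, 0], 0], [[0, 0, 0], [0, 0, 0], 0], [[0, 0, 0], [0, 0, 0], 0]]}}

```text
time_s: 21.45
eef_pos: [635.2, 84.4, 12.8]
ee_rot: [-0.001, 0.694, 0.72, 0.0]
force: [-11.8, -7.5, 6.7]
grip_width: 0.182
grip_force: 79.7
```

```bash
python3 m.py pics/w10.png
```

```text
bracket ang 2.23 pt [581.5 161.6] res 0.04
blade inner ang 2.03 pt [574. 114.] res 0.03
fence inner top ang 2.15 pt [571.8 135.2] res 0.12
at [635.3  84.4  12.9] xyaw 92.06 shift [ 0.0037 -0.0008  0.0003] turn [-0.0005 -0.0009  0.0001]
[-11.67626792  -8.33540175   7.03557608] [-1.51170804  2.03058337 -0.07410181] 21.5
```

Emit:
{"fn": "servo_tool", "kwargs": {"deltas": [[[0.006, 0, 0], [0, 0, 0], 0], [[0, 0, 0], [0, 0, 0], 0], [[0, 0, 0], [0, 0, 0], 0]]}}

```text
time_s: 21.8
eef_pos: [635.3, 84.4, 12.9]
ee_rot: [-0.0, 0.694, 0.72, -0.001]
force: [-12.9, -15.0, 6.6]
grip_width: 0.181
grip_force: 79.8
```

```bash
python3 m.py pics/w11.png
```

```text
bracket ang 2.24 pt [583.1 161.7] res 0.03
blade inner ang 2.01 pt [563.1 113.5] res 0.03
fence inner top ang 2.22 pt [571.9 135.3] res 0.17
at [635.3  84.4  12.8] xyaw 92.06 shift [ 0.0036 -0.0007  0.0001] turn [-0.0007  0.0002  0.0001]
[-12.40183579 -13.35424263   5.7656414 ] [-2.39155882  2.05501642 -0.02483028] 21.85
```

Emit:
{"fn": "servo_tool", "kwargs": {"deltas": [[[0.004, 0, 0], [0, 0, 0], 0], [[0, 0, 0], [0, 0, 0], 0], [[0, 0, 0], [0, 0, 0], 0]]}}

```text
time_s: 22.15
eef_pos: [635.2, 84.5, 12.8]
ee_rot: [-0.0, 0.694, 0.72, -0.001]
force: [-12.5, -18.1, 5.6]
grip_width: 0.179
grip_force: 79.8
```

```bash
python3 m.py pics/w12.png
```

```text
bracket ang 2.2 pt [578.2 161.5] res 0.03
blade inner ang 1.98 pt [577.4 114.1] res 0.03
fence inner top ang 2.14 pt [571.9 135.3] res 0.16
at [635.3  84.4  12.8] xyaw 92.06 shift [ 0.0034 -0.0007  0.0002] turn [-0.0008  0.0009  0.0001]
[-12.77601105 -18.56620665   5.92836297] [-2.99075246  2.13709304 -0.08275712] 22.2
```

Emit:
{"fn": "servo_tool", "kwargs": {"deltas": [[[0.002, 0, 0], [0, 0, 0], 0], [[0, 0, 0], [0, 0, 0], 0], [[0, 0, 0], [0, 0, 0], 0]]}}

```text
time_s: 22.5
eef_pos: [635.3, 84.4, 12.9]
ee_rot: [0.0, 0.694, 0.72, -0.001]
force: [-12.8, -20.0, 6.5]
grip_width: 0.185
grip_force: 79.8
```

```bash
python3 m.py pics/w13.png
```

```text
bracket ang 2.18 pt [579.9 161.6] res 0.02
blade inner ang 1.96 pt [569.2 113.7] res 0.03
fence inner top ang 2.15 pt [571.9 135.3] res 0.15
at [635.3  84.4  12.8] xyaw 92.05 shift [ 0.0034 -0.0007  0.0002] turn [-0.0009  0.0012  0.    ]
[-12.22213939 -20.59300279   6.26372692] [-3.33715741  2.19507605 -0.10567866] 22.55
```

Emit:
{"fn": "servo_tool", "kwargs": {"deltas": [[[0.003, 0, 0], [0, 0, 0], 0], [[0, 0, 0], [0, 0, 0], 0], [[0, 0, 0], [0, 0, 0], 0]]}}

```text
time_s: 22.85
eef_pos: [635.3, 84.5, 12.9]
ee_rot: [0.0, 0.694, 0.72, -0.001]
force: [-13.8, -23.5, 5.9]
grip_width: 0.178
grip_force: 79.8
```

```bash
python3 m.py pics/w14.png
```

```text
bracket ang 2.14 pt [572.2 161.3] res 0.02
blade inner ang 1.97 pt [571.3 113.9] res 0.03
fence inner top ang 2.01 pt [578.9 135.5] res 0.16
at [635.3  84.5  12.9] xyaw 92.05 shift [ 0.0032 -0.0009  0.0003] turn [-0.0009  0.0017 -0.    ]
[-13.02609103 -23.84422557   6.38649075] [-3.78055289  2.2038362  -0.11543451] 22.9
```

Emit:
{"fn": "servo_tool", "kwargs": {"deltas": [[[0.003, 0, 0], [0, 0, 0], 0], [[0, 0, 0], [0, 0, 0], 0], [[0, 0, 0], [0, 0, 0], 0], [[0, 0, 0], [0, 0, 0], 0]]}}

```text
time_s: 23.3
eef_pos: [635.3, 84.6, 12.8]
ee_rot: [0.001, 0.694, 0.72, -0.002]
force: [-13.4, -24.7, 7.2]
grip_width: 0.181
grip_force: 79.8
```

```bash
python3 m.py pics/w15.png
```

```text
bracket ang 1.93 pt [578.3 161.9] res 0.02
blade inner ang 2.03 pt [574.3 114. ] res 0.05
fence inner top ang 2.05 pt [575.8 135.7] res 0.14
at [635.3  84.6  12.8] xyaw 92.05 shift [ 0.0026 -0.0007  0.0001] turn [-0.001   0.0022 -0.    ]
[-13.52449933 -25.5555951    6.64578518] [-4.2017965   2.20801209 -0.06563993] 23.35
```

Emit:
{"fn": "servo_tool", "kwargs": {"deltas": [[[-0.003, 0, 0], [0, 0, 0], 0], [[0, 0, 0], [0, 0, 0], 0], [[0, 0, 0], [0, 0, 0], 0], [[0, 0, 0], [0, 0, 0], 0], [[0, 0, 0], [0, 0, 0], 0], [[0, 0, 0], [0, 0, 0], 0], [[0, 0, 0], [0, 0, 0], 0], [[0, 0, 0], [0, 0, 0], 0]]}}

```text
time_s: 24.15
eef_pos: [635.3, 84.5, 12.8]
ee_rot: [0.0, 0.694, 0.72, -0.001]
force: [-12.2, -22.0, 6.6]
grip_width: 0.178
grip_force: 79.8
```

```bash
python3 m.py pics/w16.png
```

```text
bracket ang 1.94 pt [581.8 162. ] res 0.01
blade inner ang 1.96 pt [569.2 113.8] res 0.03
fence inner top ang 1.97 pt [578.9 135.7] res 0.14
at [635.3  84.5  12.9] xyaw 92.04 shift [ 0.0028 -0.0007  0.0003] turn [-0.0009  0.0016 -0.0001]
[-12.9074806  -22.00485894   6.16587407] [-3.68867304  2.26850053 -0.04565629] 24.2
```

Fence and blade now read parallel (1.94°, 1.96° and 1.97°), and the hold is steady. Handing in.

```bash
python3 -c "
from rig import ctrl; print(ctrl.finish_job())"
```

```text
the job is handed in; nothing more can be done
None
```

The job is handed in at about 24 s: I turned the catch to its stop and let it go, and the fence swung in. The try square is flat in the corner, still gripped and pressed at about 13 N onto the stops and 22 N toward the fence, with blade and fence measuring parallel to within 0.1°; I did not check by camera that the knob sprang back or that the other tools stayed put.

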